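# Shut off the tagged air line in the bench service box

## Robot

A 6-joint arm with a two-finger parallel gripper is mounted at the origin on a cart in front of the work surface, level with it; the furniture and walls round the work are solid. World frame = base frame: x ahead of the robot, y to its left, z up, the work surface at z = 0. Lengths are in m, angles in rad, forces in N, time in s.
With the tool pointing down it reaches from about 0.325 to 0.775 m from the base axis. Payload 9.3 kg.
Tool frame: the origin (TCP) lies on the centre line of the jaws, within the pads' length; the fingertips stand 22 mm ahead of it and the grasp point (between the pads) lies 3 mm ahead of it; z points along the fingers, y is the line along which they close (so a half turn about z gives the same grasp; the last joint's range is limited). The gripper opens to 85 mm and grips with 20 to 120 N. Pads are 22 mm wide; open, the fingers measure 114 mm over their backs; the gripper's body (76 mm by 85 mm) begins 54 mm behind the grasp point. The pads swing forward as they close: fully open they stand 13 mm farther back than shut.
Start: joints at [-1.467, 0.259, 0.021, 1.334, 0, 1.418], TCP at [0.14, -0.532, 0.253] pointing down, gripper open.
Joint ranges: [-3.04, 3.04], [-0.91, 1.82], [-1.04, 1.36], [-1.92, 1.95], [-1.52, 1.45], [-3.14, 3.14]. Speed limits (rad/s): [2.22, 2.22, 2.79, 3.14, 3.14, 3.14].

## Interface

Orientations are given as a unit quaternion [x, y, z, w].
In Python, from workcell import bot gives the robot as it stands. The module is installed in compiled form; this text tells all that it offers.
- The arm moves only by the shell command python3 -m jog 'ROWS' [FORCE]. ROWS is a JSON object of lists of equal length, an entry for each row: "claw": the gripper command: -1 is shut, 1 is fully open, values between are in proportion; "translation": the shift along the world's x, y, z as a fraction of full scale, a list of three; "rot": the turn, a rotation vector about the world's x, y, z as a fraction of full scale, a list of three. In form: {"claw": [claw, ...], "translation": [[tx, ty, tz], ...], "rot": [[rx, ry, rz], ...]}. A call has 1 to 12 rows; each row shifts and turns the commanded pose from where the row before left it; what a row does not reach is not made up. Full scale, the value 1, is 50 cm for a shift and 180 degrees for a turn. A row lasts 1/10 s, in which the tool goes at most 50 mm and 8.59 degrees, less where a joint would pass 70% of its speed; a pose out of reach is approached as far as the arm can. A call with a number of a shift or a turn outside -1 to 1 is refused whole. A call with a gripper value outside its range is refused whole. The fingers move at their own pace and stop on an object; FORCE is the grip in N (left out, the last holds). Time passes only in rows, so rows that do not move let the fingers close. It gives the time, the measured TCP pose, the force, the opening and the grip force at its end, in the units of the state.
- bot.get_obs(): the state, without advancing time (a new reading comes with each control period).
- bot.grab_frame(name): name is "scene" or "top" or "wrist"; returns a dict with "frame" (420x560x3 uint8, red, green, blue), "depth" (420x560 float32, m along the optical axis (not along the pixel's ray), 0 where there is no reading), "camera_matrix" (3x3 intrinsics, pixels), "world_from_camera" (4x4, takes a point from camera to world coordinates); the wrist camera has in their place "tool_from_camera" (4x4, takes a point from camera to tool coordinates, whose origin is the TCP and whose axes are the flange's). Camera axes: x right, y down, z forward; pixel columns grow to the right and rows downward; lengths in m; the calibration is good to about 2 mm. A picture is of the moment at which its call begins: read the wrist's pose just before it.
- bot.sign_off(): hands the job in; it is judged then, once.
The state is a dict: "t": time; "joint_positions": joint angles; "qvel": joint speeds; "joint_torque": joint torques, N m; "eef_pos": TCP position; "tcp_rot": TCP orientation; "force": force on the tool from outside, world axes, zero at the start; "moment": the same for the moment, N m; "gripper_width": finger opening in m; "grasp_force": force on a finger pad.
Only numpy, scipy, OpenCV 4.12 (cv2) and the standard library are available. Lean on these libraries where they do the work, as an engineer would, in place of code of your own. Each camera call takes 0.05 s, during which the arm holds its last target. There are 200 camera calls.

## Task

Shut off the tagged air line in the service box on the bench: with the fingers, push the box's sliding cover all the way aside to the right, then push the valve handle that carries the round tag round until it is fully shut, square across its pipe. Only push: do not grip the cover's lip or either handle. Leave the cover open so that the shut handle can be seen, and leave the plain handle and the things lying about the box undisturbed.

Things in the scene. Friction and masses are not known exactly. Their poses are not given: they have to be found in the camera images.
- air_box: Grey steel compressed-air service box bolted to the bench, x -120..170 mm, y -128..128 mm, 147 mm high over its two guide strips (along y, at |x| = 103..120 mm). Origin on the bench top under the middle of the cover guides; x to its back, y to its left end, z up. Round pressure gauge in its front (-x) wall. Two couplings stick out of the left wall to y = 167 mm, up to 105 mm high; a pipe at the right wall to y = -180 mm.
- well (a point): Centre of the open well in the box's left half, at the height of its rim, 135 mm above the bench (at x = 0, y = 64 mm of the box, same axes). Inside it measures 232 mm (x) by 121 mm (y); floor 78 mm above the bench. The two valves stand in it, under the sliding cover. The box's right half is closed by a fixed deck 135 mm high, over which the cover slides.
- cover (a joint): Slide of the sheet-metal cover (plate 216 x 126 x 3 mm, its top 139.5 mm above the bench), in m: 0 = well covered; grows as the cover moves to the box's right (box -y) over the fixed deck; stop at 0.118. It is captive in its guides, cannot be lifted, needs about 3 N and stays where it is left.
- lip (a point): Middle of the outer (left, +y) face of the cover's upturned lip, 149 mm above the bench. The lip is an upright flange along the box's x at the cover's left edge, 196 mm long, 4 mm thick, rising 18 mm over the plate to 157.5 mm above the bench; at joint value 0 this face lies at y = 128 mm of the box. Axes as the box. Pushing this face towards the box's -y opens the cover.
- tagged_handle (a joint): Quarter-turn handle with the round tag, in rad: 0 = open (lies along its pipe, pointing to the box's left, +y); 1.571 = shut, at its stop (points to the box's back, +x, away from the robot). It grows clockwise seen from above. Needs about 0.12 N m (3 N at the tag) and stays where it is left.
- tagged_handle_stem (a point): Turning axis of the tagged handle, 121.5 mm above the bench, at y = 35 mm and x = +40 or -40 mm of the box (the two valves may be swapped). Axes turn with the handle: y along it to its end, z up, x to the side it turns to when shutting. Flat steel bar 12 mm wide, 119..124 mm above the bench, 60 mm long from the axis; nut on the axis to 128 mm. Pipe and valve body below reach 99 and 115 mm.
- tagged_handle_end (a point): Centre of the round tag: a steel disc 32 mm in diameter, 5 mm thick, riveted on the handle 46 mm from the turning axis, 120..125 mm above the bench.
- plain_handle (a joint): Handle of the other valve, the same flat steel bar without a tag, in rad, with the same zero, sense and stiffness. To be left as it is.
- plain_handle_stem (a point): Turning axis of the plain handle, 121.5 mm above the bench, at the other of the two places; axes as for the tagged one.
- plain_handle_end (a point): Point on the plain handle 46 mm from its turning axis, 121.5 mm above the bench. The bar is 12 mm wide and 60 mm long from the axis.
- machine_bolt: Bystander, loose: machine bolt, 24x27x70 mm, standing on its head beside the couplings; origin at its foot
- nut_30: Bystander, loose: large rusty hexagon nut, 30x34x24 mm; origin at its underside
- ball_bearing: Bystander, loose: ball bearing, 52 mm across, 15 mm high, lying flat; origin at its underside
- v_block_a: Bystander, loose: ground steel V-block, 50x50x34 mm; origin at its underside
- tape_measure: Bystander, loose: tape measure lying on its side, 66x85x37 mm; origin at its underside
- screwdriver_old: Bystander, loose: screwdriver with a wooden handle, 36x174x34 mm, lying near the front edge of the bench; origin at its underside

How it is judged:
On the way, in this order (a step that is already met when the one before it is completed fails the run):
1. the cover is pushed all the way aside, the tagged handle still open (value of joint cover above 0.1 m and value of joint tagged_handle below 0.6 rad), for 0.2 s.
2. the tagged handle is pushed fully shut (value of joint tagged_handle above 1.466 rad), for 0.2 s.
At the end, for the whole second after the job is handed in: The cover stands at least 100 mm open (of 118) and at rest, the tagged handle is within 6 degrees of its shut stop and at rest, the plain handle's end is within 12 mm and every bystander within 20 mm of where it was (value of joint cover above 0.1 m and value of joint tagged_handle above 1.466 rad and distance of plain_handle_end from where it was at the start of the episode below 0.012 m and velocity of joint cover between -0.01 and 0.01 m/s and velocity of joint tagged_handle between -0.1 and 0.1 rad/s and distance of each of machine_bolt, nut_30, ball_bearing, v_block_a, tape_measure, screwdriver_old from where it was at the start of the episode below 0.02 m); the robot touches nothing.
It fails at once if the plain handle is moved (its end by more than 12 mm) (distance of plain_handle_end from where it was at the start of the episode above 0.012 m).
It fails at once if the cover's lip is gripped between the fingers (y of the grasp point in the frame of lip between -0.007 and 0.003 m and x of the grasp point in the frame of lip between -0.098 and 0.098 m and z of the grasp point in the frame of lip below 0.022 m and contact force between the fingers and cover above 0.5 N).
It fails at once if the tagged handle is gripped between the fingers (y of the grasp point in the frame of tagged_handle_stem between 0.012 and 0.066 m and x of the grasp point in the frame of tagged_handle_stem between -0.005 and 0.005 m and z of the grasp point in the frame of tagged_handle_stem below 0.016 m and contact force between the fingers and tagged_handle above 0.5 N).
It fails at once if the plain handle is gripped between the fingers (y of the grasp point in the frame of plain_handle_stem between 0.012 and 0.066 m and x of the grasp point in the frame of plain_handle_stem between -0.005 and 0.005 m and z of the grasp point in the frame of plain_handle_stem below 0.016 m and contact force between the fingers and plain_handle above 0.5 N).
It fails at once if a bystander is pushed, lifted or carried off (moved by more than 20 mm) (distance of any of machine_bolt, nut_30, ball_bearing, v_block_a, tape_measure, screwdriver_old from where it was at the start of the episode above 0.02 m).
It also fails if it takes over 48 s, if anything falls off the work surface, if the arm or the gripper's body presses on something with over 40 N, if the wrist force passes 120 N, or if a joint passes its speed limit or range.

## Working session

There is one attempt and no reset: what is moved stays moved. The work goes in short steps, Python scripts to look and compute and a shell command to move; the robot and the scene stay as the last step left them, time stands still between calls to the robot, and variables do not carry over. Pictures are saved under pics/ and viewed, at most 10 in all, crops included, and the job is handed in when it is done.

```bash
mkdir -p pics
cat > h.py <<'E'
import numpy as np,cv2
from workcell import bot
def pts(n):
    f=bot.grab_frame(n);d=f["depth"];K=f["camera_matrix"]
    v,u=np.mgrid[:d.shape[0],:d.shape[1]]
    P=np.stack([(u-K[0,2])/K[0,0]*d,(v-K[1,2])/K[1,1]*d,d,np.ones_like(d)],-1)
    return f,(P@f["world_from_camera"].T)[...,:3]
E
python3 - <<'E'
from h import *
o=bot.get_obs();print(o)
for n in("scene","top"):
    f,P=pts(n);cv2.imwrite(f"pics/{n}.png",f["frame"][...,::-1]);np.save(n+".npy",P)
    m=(P[...,2]>.13)&(P[...,2]<.165)&(f["depth"]>0);q=P[m]
    print(n,f["world_from_camera"].round(2).tolist(),len(q),cv2.minAreaRect(q[:,:2].astype('f4')*1000))
E
```

```text
{'t': 0.0, 'joint_positions': array([-1.46657859e+00,  2.59228865e-01,  2.07536292e-02,  1.33370761e+00,
        2.11311534e-05,  1.41818038e+00]), 'qvel': array([ 2.59173127e-04, -1.81655283e-04,  6.13950158e-04, -8.08577108e-04,
       -7.49145350e-05, -3.07796242e-03]), 'joint_torque': array([ 1.87127557e-04, -5.55641484e+01,  3.44526672e+01,  1.36961293e-02,
       -2.59561048e-04, -3.75960212e-06]), 'eef_pos': array([ 0.13967671, -0.53170753,  0.25264303]), 'tcp_rot': array([ 9.91765645e-01,  1.28064144e-01,  2.73371286e-05, -6.92801929e-04]), 'force': array([ 0.15338381,  0.3568945 , -0.41569923]), 'moment': array([-0.00443975,  0.00930244,  0.01615257]), 'grasp_force': 0.0, 'gripper_width': 0.08537780180595377}
scene [[-0.88, -0.23, 0.42, 0.13], [-0.48, 0.39, -0.78, 0.59], [0.02, -0.89, -0.45, 0.53], [0.0, 0.0, 0.0, 1.0]] 17598 ((1397.3726806640625, -886.0809326171875), (1196.89501953125, 3156.664306640625), 34.605072021484375)
top [[0.02, -0.99, 0.15, 0.39], [-1.0, -0.02, -0.01, -0.14], [0.01, -0.15, -0.99, 1.08], [0.0, 0.0, 0.0, 1.0]] 19463 ((680.5528564453125, -153.31982421875), (688.2799682617188, 1101.3314208984375), 28.849842071533203)
```

View pics/top.png

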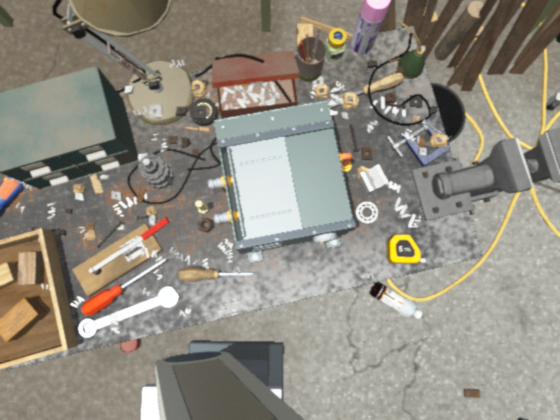

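View pics/scene.png

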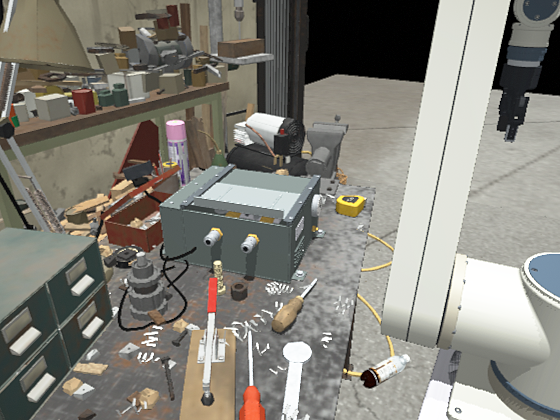

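The top view shows the box at about (215-355, 103-260) with its front edge towards the robot. The pale cover is at (228-300, 135-240) with its lip at the left. The couplings are at (217,183) and (222,215), the bolt at (200,205), the nut at (207,225), the bearing at (367,212), the tape at (405,250) and the screwdriver at (200,273).

Run:
```python
from h import *
P=np.load("top.npy")[95:262,205:362]
z=P[...,2];
print(np.histogram(z,bins=np.arange(.1,.18,.004)))
for a,b in((.129,.137),(.1372,.143),(.144,.150),(.151,.162)):
    m=((z>a)&(z<b)).astype('u1'); n,l,s,c=cv2.connectedComponentsWithStats(m)
    for i in range(1,n):
        if s[i,4]>40:
            q=P[l==i]; r=cv2.minAreaRect((q[:,:2]*1000).astype('f4'));print(a,s[i,4],np.round(r[0],1),np.round(r[1],1),round(r[2],1),q[:,2].mean().round(4))
            print(cv2.boxPoints(r).round().tolist())
```

```text
(array([ 178,   69,   70,   83,   61,   33,   37,  667, 5609, 5064, 1951,
       1280,   71,   65,  112,    3,    0,    0,    0]), array([0.1  , 0.104, 0.108, 0.112, 0.116, 0.12 , 0.124, 0.128, 0.132,
       0.136, 0.14 , 0.144, 0.148, 0.152, 0.156, 0.16 , 0.164, 0.168,
       0.172, 0.176]))
0.129 2165 [ 744.9 -128.6] [ 48.3 255.2] 11.5 0.1342
[[696.0, -8.0], [747.0, -258.0], [794.0, -249.0], [743.0, 1.0]]
0.129 4476 [ 617.5 -227.7] [208.1 114.2] 11.5 0.1342
[[504.0, -193.0], [527.0, -304.0], [731.0, -263.0], [708.0, -151.0]]
0.129 49 [651.6 -19.6] [55.4  4. ] 11.1 0.132
[[624.0, -23.0], [625.0, -27.0], [679.0, -16.0], [678.0, -12.0]]
0.129 126 [549.3 -40.7] [144.9   4.3] 11.7 0.1321
[[478.0, -53.0], [479.0, -58.0], [621.0, -28.0], [620.0, -24.0]]
0.1372 4541 [ 590.6 -115.4] [221.8 126.4] 11.2 0.1394
[[470.0, -75.0], [494.0, -199.0], [712.0, -156.0], [687.0, -32.0]]
0.144 633 [ 710.  -136.2] [ 17.8 255.1] 11.7 0.1458
[[676.0, -13.0], [727.0, -263.0], [745.0, -259.0], [693.0, -10.0]]
0.144 697 [ 491.9 -181.1] [ 17.1 255.5] 11.6 0.1457
[[458.0, -58.0], [509.0, -308.0], [526.0, -305.0], [474.0, -54.0]]
0.151 183 [578.8 -54. ] [193.6   4.1] 11.7 0.1564
[[484.0, -72.0], [484.0, -76.0], [674.0, -36.0], [673.0, -32.0]]
```

```bash
python3 -m jog '{"claw":[-1,-1,-1,-1,-1,-1,-1,-1,-1,-1,-1,-1],"translation":[[0.062,0.072,0],[0.062,0.072,0],[0.062,0.072,0],[0.062,0.072,0],[0.062,0.072,0],[0.062,0.072,0],[0.062,0.072,0],[0.062,0.072,0],[0.062,0.072,0],[0.062,0.072,0],[0.062,0.072,0],[0.062,0.072,0]],"rot":[[0,0,-0.017],[0,0,0],[0,0,0],[0,0,0],[0,0,0],[0,0,0],[0,0,0],[0,0,0],[0,0,0],[0,0,0],[0,0,0],[0,0,0]]}'
```

```text
t: 1.3
eef_pos: [0.5126, -0.0981, 0.2531]
tcp_rot: [0.995, 0.102, -0.0, -0.0]
force: [1.3, -0.6, -0.3]
gripper_width: -0.0001
grasp_force: 0.0
```

```bash
python3 -m jog '{"claw":[-1,-1,-1,-1,-1,-1],"translation":[[0.062,0.072,0],[0.062,0.072,0],[0,0,0],[0,0,-0.08],[0,0,-0.076],[0,0,0]],"rot":[[0,0,0],[0,0,0],[0,0,0],[0,0,0],[0,0,0],[0,0,0]]}'
python3 - <<'E'
from h import *
f,P=pts("scene");g=f["frame"][...,::-1]
cv2.imwrite("pics/s2.png",cv2.resize(g[100:300,130:370],None,fx=3,fy=3))
E
```

```text
t: 1.9
eef_pos: [0.5709, -0.0277, 0.1707]
tcp_rot: [0.995, 0.101, -0.004, -0.001]
force: [-0.2, 0.7, -1.2]
gripper_width: -0.0006
grasp_force: 0.0
```

View pics/s2.png

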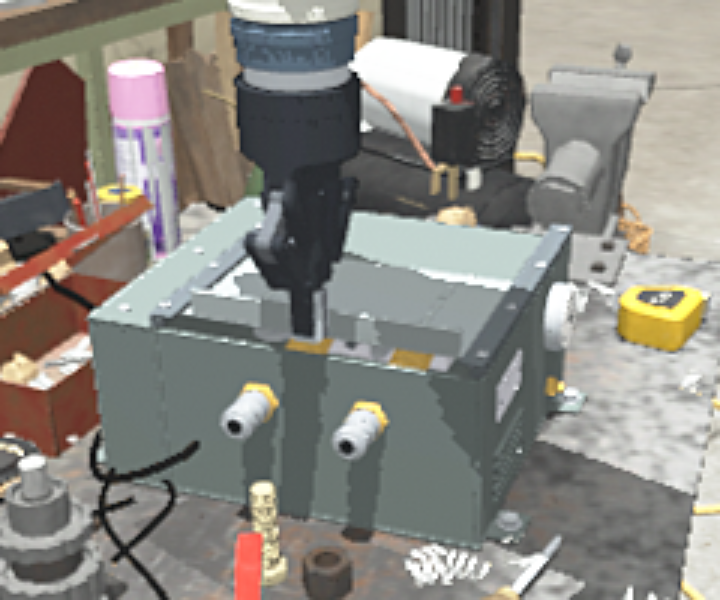

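The closed fingers hang just outside the lip, at crop (310,330), over the left rim. The two couplings are below, and yellow pipe fittings show in the gap. I'll lower a little and push.

```bash
python3 -m jog '{"claw":[-1,-1,-1,-1,-1,-1,-1,-1,-1,-1,-1,-1],"translation":[[0,0,-0.023],[0,0,0],[0.005,-0.0245,0],[0.005,-0.0245,0],[0.005,-0.0245,0],[0.005,-0.0245,0],[0.005,-0.0245,0],[0.005,-0.0245,0],[0.005,-0.0245,0],[0.005,-0.0245,0],[0,0,0],[0,0,0]],"rot":[[0,0,0],[0,0,0],[0,0,0],[0,0,0],[0,0,0],[0,0,0],[0,0,0],[0,0,0],[0,0,0],[0,0,0],[0,0,0],[0,0,0]]}'
```

```text
t: 3.15
eef_pos: [0.5935, -0.1265, 0.1634]
tcp_rot: [0.995, 0.101, -0.0, 0.0]
force: [0.2, 0.0, 0.5]
gripper_width: -0.0002
grasp_force: 0.0
```

```bash
python3 -m jog '{"claw":[-1,-1,-1,-1,-1],"translation":[[0.0016,-0.008,0],[0.0016,-0.008,0],[0.001,-0.005,0],[0,0,0],[0,0,0]],"rot":[[0,0,0],[0,0,0],[0,0,0],[0,0,0],[0,0,0]]}'
python3 - <<'E'
from h import *
f,P=pts("top");cv2.imwrite("pics/t2.png",cv2.resize(f["frame"][95:265,205:365,::-1],None,fx=3.5,fy=3.5))
O=np.array([.601,-.1587]);a=np.radians(11.63);R=np.array([[np.cos(a),np.sin(a)],[-np.sin(a),np.cos(a)]])
q=P.reshape(-1,3);q=q[(abs(q[:,2]-.1572)<.004)];b=(q[:,:2]-O)@R.T;b=b[(abs(b[:,0])<.1)&(abs(b[:,1])<.12)]
print(len(b),np.percentile(b[:,1]*1000,[2,25,50,75,98]))
E
```

```text
t: 3.65
eef_pos: [0.5954, -0.1356, 0.1636]
tcp_rot: [0.995, 0.102, -0.0, -0.001]
force: [-1.0, 5.7, 0.3]
gripper_width: 0.0004
grasp_force: 2.8
49 [ 6.43647042  7.15211488  8.28342384  9.21423429 10.02865439]
```

View pics/t2.png

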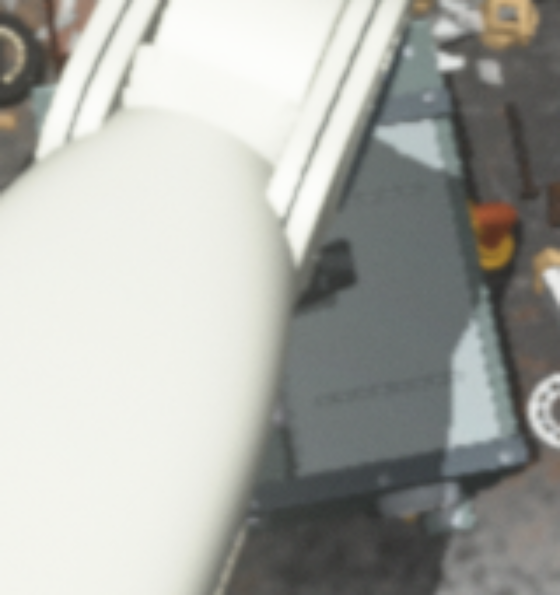

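The arm hides the well, but the cover is right over the deck. Its lip measures y≈8 mm, so it is at the stop. I'll back off, rise and look with the wrist camera.

```bash
python3 -m jog '{"claw":[-1,-1,-1,-1,-1,-1],"translation":[[-0.004,0.02,0],[-0.004,0.02,0.04],[-0.004,0.02,0.09],[0,0,0.09],[0,0,0.04],[0,0,0]],"rot":[[0,0,0],[0,0,0],[0,0,0],[0,0,0],[0,0,0],[0,0,0]]}'
python3 - <<'E'
from h import *
from scipy.spatial.transform import Rotation as Ro
o=bot.get_obs();f=bot.grab_frame("wrist");cv2.imwrite("pics/w1.png",f["frame"][...,::-1])
d=f["depth"];K=f["camera_matrix"];v,u=np.mgrid[:420,:560]
P=np.stack([(u-K[0,2])/K[0,0]*d,(v-K[1,2])/K[1,1]*d,d,np.ones_like(d)],-1)@f["tool_from_camera"].T
W=P[...,:3]@Ro.from_quat(o["tcp_rot"]).as_matrix().T+o["eef_pos"]
O=np.array([.601,-.1587]);a=np.radians(11.63);R=np.array([[np.cos(a),np.sin(a)],[-np.sin(a),np.cos(a)]])
b=np.dstack([(W[...,:2]-O)@R.T,W[...,2]])*1000
np.save("w.npy",b)
q=b[(d>0)&(b[...,2]>116)&(b[...,2]<131)&(abs(b[...,0])<112)&(b[...,1]>14)&(b[...,1]<120)]
for s in(-1,1):
    r=q[q[:,0]*s>0];print(s,len(r),r.mean(0) if len(r) else 0)
    for y in range(20,110,6):
        k=r[abs(r[:,1]-y)<3]
        if len(k):print(y,len(k),np.percentile(k[:,0],[3,97]).round(1),k[:,2].mean().round(1))
E
```

```text
t: 4.3
eef_pos: [0.5907, -0.1063, 0.2975]
tcp_rot: [0.995, 0.102, 0.003, 0.002]
force: [0.7, -0.5, -0.4]
gripper_width: 0.0002
grasp_force: 0.0
-1 1063 [-36.54500631  57.83651129 124.03225695]
26 68 [-47.4 -32.9] 123.9
32 101 [-49.9 -30.1] 124.8
38 120 [-50.1 -30.3] 124.9
44 90 [-46.7 -32.9] 123.9
50 91 [-43.8 -32.6] 123.9
56 92 [-43.4 -31.8] 123.7
62 83 [-42.4 -31.2] 123.8
68 93 [-41.4 -30.5] 123.7
74 88 [-40.4 -29.5] 123.9
80 84 [-40.3 -28.9] 123.8
86 95 [-39.5 -28.2] 123.8
92 58 [-38.5 -28.3] 123.7
1 1893 [ 44.67435159  65.64999084 124.73930138]
26 77 [31.8 46.4] 124.1
32 118 [29.4 49.1] 124.9
38 144 [29.8 49.1] 124.9
44 114 [33.2 46.6] 123.9
50 103 [36.5 47.5] 123.9
56 103 [37.4 48.3] 123.9
62 103 [38.3 49.8] 123.9
68 174 [36.8 57.8] 124.9
74 258 [33.4 60.4] 125.0
80 264 [32.5 61.3] 125.3
86 257 [33.3 60.4] 125.0
92 168 [36.9 57.2] 125.0
98 10 [43.5 51.1] 124.5
```

View pics/w1.png

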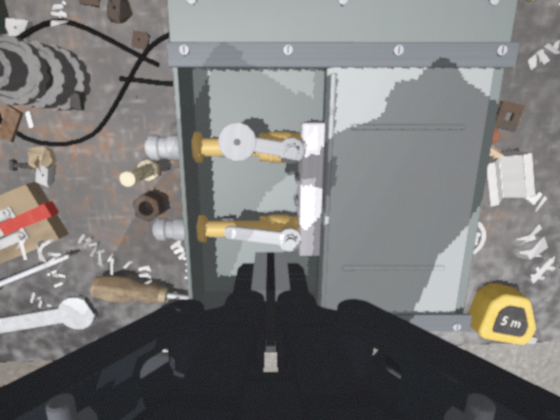

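The tagged handle (disc at pixel (237,142)) is at box x=+40, nearly open at about 0.15 rad. The plain one is at (255,235), x=-40. The well is uncovered. I'll lower the closed fingers between the two handles at box (5, 80).

```bash
python3 -m jog '{"claw":[-1,-1,-1,-1,-1,-1,-1,-1],"translation":[[-0.002,0.054,0],[0,0,0],[0,0,-0.09],[0,0,-0.09],[0,0,-0.08],[0,0,-0.05],[0,0,0],[0,0,0]],"rot":[[0,0,0],[0,0,0],[0,0,0],[0,0,0],[0,0,0],[0,0,0],[0,0,0],[0,0,0]]}'
python3 - <<'E'
from h import *
O=np.array([.601,-.1587]);a=np.radians(11.63);R=np.array([[np.cos(a),np.sin(a)],[-np.sin(a),np.cos(a)]])
o=bot.get_obs();p=o["eef_pos"];b=R@(p[:2]-O)*1000;print(b,p[2],o["force"])
W=np.array([b,[20,85],[34,91],[55,91],[74,80],[86,66],[86,61]])
print((np.diff(W,axis=0)@R/500).round(4).tolist())
f=bot.grab_frame("wrist");cv2.imwrite("pics/w2.png",f["frame"][...,::-1])
E
```

```text
t: 5.15
eef_pos: [0.5886, -0.0796, 0.1387]
tcp_rot: [0.995, 0.101, -0.001, -0.0]
force: [0.7, -0.6, 0.5]
gripper_width: 0.0002
grasp_force: 0.0
[ 3.81086594 79.98102931] 0.13865223286148298 [ 0.67376249 -0.64767191  0.49771774]
[[0.0297, 0.0164], [0.025, 0.0174], [0.0411, 0.0085], [0.0417, -0.0139], [0.0292, -0.0226], [0.002, -0.0098]]
```

View pics/w2.png

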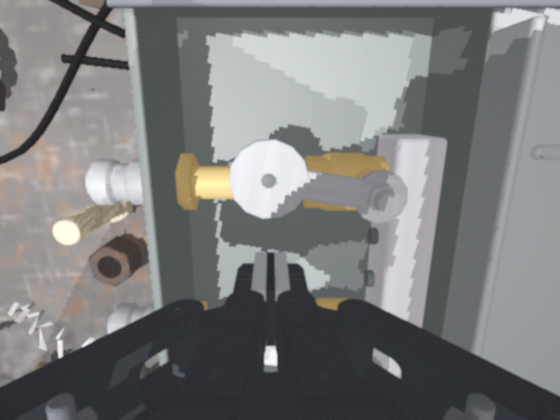

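The fingertips (270,265) stand between the handles, just in front of the tag (268,180). Now I'll push round the arc.

```bash
python3 -m jog '{"claw":[-1,-1,-1,-1,-1,-1,-1,-1,-1,-1,-1,-1],"translation":[[0.015,0.008,-0.003],[0.015,0.008,0],[0.0125,0.009,0],[0.0125,0.009,0],[0.0205,0.004,0],[0.0205,0.004,0],[0.021,-0.007,0],[0.021,-0.007,0],[0.0145,-0.0113,0],[0.0145,-0.0113,0],[0,0,0],[0,0,0]],"rot":[[0,0,0],[0,0,0],[0,0,0],[0,0,0],[0,0,0],[0,0,0],[0,0,0],[0,0,0],[0,0,0],[0,0,0],[0,0,0],[0,0,0]]}'
python3 - <<'E'
from h import *
O=np.array([.601,-.1587]);a=np.radians(11.63);R=np.array([[np.cos(a),np.sin(a)],[-np.sin(a),np.cos(a)]])
o=bot.get_obs();p=o["eef_pos"];b=R@(p[:2]-O)*1000;print(b,p[2],o["force"])
f=bot.grab_frame("wrist");cv2.imwrite("pics/w3.png",f["frame"][...,::-1])
E
```

```text
t: 6.4
eef_pos: [0.6726, -0.0773, 0.1371]
tcp_rot: [0.995, 0.101, 0.0, 0.0]
force: [-0.7, 0.4, -0.8]
gripper_width: -0.0001
grasp_force: 0.0
[86.53037982 65.30033998] 0.1371379149823363 [-0.7092133   0.44111224 -0.81177291]
```

View pics/w3.png

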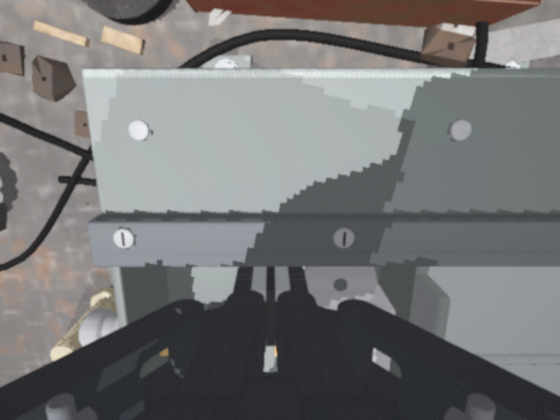

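The tag (340,285) is right beside the fingers, almost at the shut position. I'll push in small steps until the stop gives a reaction force.

```bash
python3 -m jog '{"claw":[-1,-1,-1,-1],"translation":[[0.0008,-0.004,0],[0.0008,-0.004,0],[0,0,0],[0,0,0]],"rot":[[0,0,0],[0,0,0],[0,0,0],[0,0,0]]}'
```

```text
t: 6.85
eef_pos: [0.6728, -0.0795, 0.1373]
tcp_rot: [0.995, 0.102, 0.0, -0.001]
force: [-0.6, 6.0, 1.2]
gripper_width: -0.0003
grasp_force: 3.1
```

```bash
python3 -m jog '{"claw":[-1,-1,-1,-1],"translation":[[0.0008,-0.004,0],[0.0004,-0.002,0],[0,0,0],[0,0,0]],"rot":[[0,0,0],[0,0,0],[0,0,0],[0,0,0]]}'
python3 -m jog '{"claw":[-1,-1,-1,-1,-1,-1,-1],"translation":[[-0.004,0.02,0],[-0.002,0.01,0],[0,0,0.08],[0,0,0.09],[0,0,0.09],[-0.09,0,0.02],[0,0,0]],"rot":[[0,0,0],[0,0,0],[0,0,0],[0,0,0],[0,0,0],[0,0,0],[0,0,0]]}'
python3 - <<'E'
from h import *
from scipy.spatial.transform import Rotation as Ro
o=bot.get_obs();f=bot.grab_frame("wrist");cv2.imwrite("pics/w4.png",f["frame"][...,::-1])
d=f["depth"];K=f["camera_matrix"];v,u=np.mgrid[:420,:560]
P=np.stack([(u-K[0,2])/K[0,0]*d,(v-K[1,2])/K[1,1]*d,d,np.ones_like(d)],-1)@f["tool_from_camera"].T
W=P[...,:3]@Ro.from_quat(o["tcp_rot"]).as_matrix().T+o["eef_pos"]
O=np.array([.601,-.1587]);a=np.radians(11.63);R=np.array([[np.cos(a),np.sin(a)],[-np.sin(a),np.cos(a)]])
b=np.dstack([(W[...,:2]-O)@R.T,W[...,2]])*1000
q=b[(d>0)&(b[...,2]>116)&(b[...,2]<131)&(abs(b[...,0])<112)&(b[...,1]>14)&(b[...,1]<120)]
for x in range(-52,110,6):
    k=q[abs(q[:,0]-x)<3]
    if len(k)>5:print(x,len(k),np.percentile(k[:,1],[3,97]).round(1))
q=b[(abs(b[...,2]-157)<4)&(abs(b[...,0])<95)&(abs(b[...,1])<120)];print(len(q),np.median(q[:,1]))
E
```

```text
t: 7.25
eef_pos: [0.673, -0.0802, 0.1372]
tcp_rot: [0.995, 0.103, -0.0, -0.003]
force: [-2.2, 17.0, 0.7]
gripper_width: -0.0001
grasp_force: 7.9
t: 7.95
eef_pos: [0.623, -0.0688, 0.2806]
tcp_rot: [0.995, 0.101, 0.001, 0.001]
force: [1.0, -0.5, -0.3]
gripper_width: -0.0003
grasp_force: 0.0
-52 9 [35.1 40.7]
-46 60 [25.4 47. ]
-40 131 [24.7 49.6]
-34 207 [26.6 50.5]
-28 31 [31.1 39.8]
32 86 [27.2 43. ]
38 102 [24.9 45.2]
44 170 [25.7 44.5]
50 121 [29.3 41. ]
56 105 [29.6 40.8]
62 107 [29.4 40.9]
68 116 [29.3 40.5]
74 189 [24.5 45.7]
80 296 [21.3 49.2]
86 310 [20.4 50.1]
92 269 [21.6 48.7]
98 193 [24.9 45.3]
1111 8.755264501897502
```

View pics/w4.png

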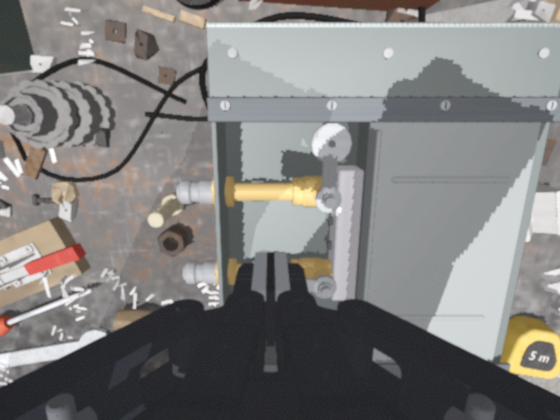

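The tag (332,143) is straight back from its stem (330,202), with the bar at y=35 mm along its whole length, so the handle is square and shut. The cover is at its stop, and the gripper is clear and touching nothing.

```bash
python3 -c "
from workcell import bot
print(bot.sign_off())"
```

```text
the job is handed in; nothing more can be done
None
```

The job is handed in, but no verdict came back: the cover measured fully open at its stop and the tagged handle square across its pipe, both moved by pushing only, and I didn't re-measure the plain handle or the bystanders at the end.

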